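# Click the sewing machine's speed selector to the orange mark and confirm

### The arm

A 6-joint arm with a two-finger parallel gripper is mounted at the origin on the work surface. World frame = base frame: x ahead of the robot, y to its left, z up, the work surface at z = 0. Lengths are in m, angles in rad, forces in N, time in s.
With the tool pointing down it reaches from about 0.225 to 0.875 m from the base axis. Payload 3.4 kg.
Tool frame: the origin (TCP) lies at the very end of the fingers, on their centre line; the grasp point (between the pads) lies 19 mm behind it (grip_depth is the distance from the TCP to the grasp point, in m); x points along the fingers, z is the direction in which the jaws open and shut, and the axes are right-handed (so a half turn about x gives the same grasp; the last joint's range is limited). The gripper opens to 85 mm and grips with 20 to 120 N. Pads are 22 mm wide; open, the fingers measure 114 mm over their backs; the gripper's body (76 mm by 85 mm) begins 54 mm behind the grasp point. The pads swing forward as they close: fully open they stand 13 mm farther back than shut.
Start: joints at [-1.453, 0.276, 1.505, -0, 1.361, -0.121], TCP at [0.136, -0.559, 0.231] pointing down, gripper open.
Joint ranges: [-2.89, 2.89], [-0.75, 2.08], [0.22, 2.7], [-1.18, 4.32], [0.11, 2.71], [-2.7, 2.7]. Speed limits (rad/s): [2.57, 2.57, 3.14, 3.14, 3.14, 3.14].

### API

Orientations are given as a unit quaternion [w, x, y, z].
In Python, from rig import get_state, get_image, sign_off, grip_depth gives the robot as it stands. The module is installed in compiled form; this text tells all that it offers.
- The arm moves only by the tool arm_command, never from a script. Its argument "series" is a list of rows, each an object with "dp": the shift along the tool's x, y, z scaled (see below), a list of three; "angular": the turn, a rotation vector about the tool's x, y, z scaled (see below), a list of three; "gripper": the finger opening in mm, from 0 to 85.4. A call has exactly 8 rows; each row shifts and turns the pose as measured when the row begins, along the tool's axes as they then stand; what a row does not reach is not made up. The controller multiplies each number of a shift by 0.12 m and each number of a turn by 90 degrees. A row lasts 1/8 s, in which the tool goes at most 62.5 mm and 10.7 degrees, less where a joint would pass 70% of its speed; a pose out of reach is approached as far as the arm can. A call with a number of a shift or a turn outside -1 to 1 is refused whole. A call with a gripper value outside its range is refused whole. The fingers move at their own pace and stop on an object; "grip_force" is the grip in N (left out, the last holds). Time passes only in rows, so rows that do not move let the fingers close, or fill a call up. It gives the time, the measured TCP pose, the force and the opening at its end, in the units of the state.
- get_state(): the state, without advancing time (a new reading comes with each control period).
- get_image(name): name is "scene" or "top" or "wrist"; returns a dict with "image" (480x640x3 uint8, blue, green, red), "depth" (480x640 float32, m along the optical axis (not along the pixel's ray), 0 where there is no reading), "mtx" (3x3 intrinsics, pixels), "k1" (the pictures are not rectified: a ray, as slopes to the right and down, at radius r is drawn at 1 + k1 r^2 times it, then the intrinsics apply), "view" (4x4, takes a point from world to camera coordinates); the wrist camera has in their place "mount" (4x4, takes a point from camera to tool coordinates, whose origin is the TCP and whose axes are the tool frame's). Camera axes: x right, y up, looking along -z (the intrinsics and any distortion apply to the point x, -y, -z); pixel columns grow to the right and rows downward; lengths in m; the calibration is good to about 2 mm. A picture is of the moment at which its call begins: read the wrist's pose just before it.
- sign_off(): hands the job in, once; it reports no verdict.
The state is a dict: "clock": time; "qpos": joint angles; "qd": joint speeds; "effort": joint torques, N m; "position": TCP position; "ee_rot": TCP orientation; "contact_force": force on the tool from outside, world axes, zero at the start; "moment": the same for the moment, N m; "width": finger opening in m.
Only numpy, scipy, OpenCV 4.12 (cv2) and the standard library are available. Lean on these libraries where they do the work, as an engineer would, in place of code of your own. Each camera call takes 0.05 s, during which the arm holds its last target. There are 200 camera calls.

### The job

On the sewing machine's grey control box, push the pointer of the black speed selector round clockwise with a closed fingertip, click by click, until it rests in the fifth click from its anticlockwise end, at the orange mark, without running past that mark and without pinching the pointer. Then press the green button fully down and let it come back up. Leave the red button, the spool and the bobbin on the panel and everything else on the table where they are, and lift nothing.

Things in the scene. Friction and masses are not known exactly. Their poses are not given: they have to be found in the camera images.
- dial_center (a point): Centre of the selector on its vertical axis, at panel height (70 mm above the table); axes are the box's, z up. The fixed grey box, 220 (x) by 300 mm (y), yawed up to 0.35 rad, has its middle at (-10, -55) mm from here. Around it on the panel, 63 to 83 mm out, are seven black ticks and one larger orange mark, the latter 45 degrees clockwise of the box's x axis.
- selector (a joint): Selector angle, rad, growing clockwise from above. Positions 0 to 7, 30 degrees (0.5236) apart, stops at 0 and 7. Pointer direction in the box's axes (anticlockwise from x): 105 degrees minus this angle. Orange mark: position 5 (2.618). Starts in position 0 to 3. A spring detent, 0.15 N m (3.5 N at 44 mm), has crests half-way between positions; past a crest it snaps on into the next and stays.
- pointer_tip (a point): Pointer's end, on its top edge: 58 mm from the axis, 35 mm above the panel; x along the pointer. The black pointer, white line on top, is a straight upright rib 13 mm thick, from 25 mm behind the axis to 58 mm ahead, sides 9 to 33 mm above the panel, over a round hub 56 mm in diameter, 8 mm high, with a 24 mm boss, 34 mm high, at the axis.
- green_button (a joint): Travel of the green confirm button, m: 0 up, 0.006 fully down; 5 N takes it fully down and it springs back.
- green_button_top (a point): Centre of the top face of the green button, 32 mm in diameter, 22 mm above the panel when up, in a 48 mm black collar 12 mm high. It is on the panel at (40, -160) mm from the dial centre in the box's axes.
- red_button (a joint): Travel of the red stop button, m: 0 up, 0.006 fully down. Not to be pressed.
- red_button_top (a point): Centre of the top of the red button, same shape as the green one, on the panel 100 mm nearer the robot than the green one.
- thread_spool_mid (a point): Middle (half-way up) of the loose red thread spool that stands on the control box's panel, 32 mm in diameter, 42 mm high. Leave it alone.
- bobbin_mid (a point): Middle of the small loose flat bobbin that lies on the panel between dial and buttons, 26 mm in diameter, 14 mm high. Leave it alone.
- glue_jar: Loose amber jar with black cap, 64 mm in diameter, 85 mm high, on the table to the left; origin under its centre. Leave it.
- thread_cone: Loose blue cone of thread, 68 mm in diameter, 112 mm high, on the table at the far left; origin under its centre. Leave it.
- mallet: Loose hammer lying on the table at the right, along its x; origin under its middle. Leave it.
- awl: Loose screwdriver-shaped awl lying on the table at the left, along its x; origin under its middle. Leave it.
- strap_die: Loose dark steel cutting die, a rectangular frame 130 x 80 x 30 mm, on the green mat at the right; origin under its centre. Leave it.
- edge_slicker: Loose dark wooden cylinder 32 mm in diameter, 90 mm high, standing on the green mat at the right; origin under its centre. Leave it.

How it is judged:
On the way, in this order (a step that is already met when the one before it is completed fails the run):
1. the selector rests in position 5, at the orange mark (value of joint selector between 2.47799 and 2.75799 rad and velocity of joint selector between -0.2 and 0.2 rad/s), for 0.3 s.
2. the green button is pressed down with the selector at the orange mark (value of joint green_button above 0.0045 m and value of joint selector between 2.47799 and 2.75799 rad), for 0.1 s.
At the end, for the whole second after the job is handed in: The selector rests within 0.14 rad (8 degrees) of position 5 (2.618 rad), the green button has come back up after its press, the red button is up, and the spool and the bobbin are within 12 mm and the other loose things within 20 mm of where they started (value of joint selector between 2.47799 and 2.75799 rad and value of joint each of green_button, red_button below 0.0015 m and distance of each of thread_spool_mid, bobbin_mid from where it was at the start of the episode below 0.012 m and distance of each of glue_jar, thread_cone, mallet, awl, strap_die, edge_slicker from where it was at the start of the episode below 0.02 m); the robot touches nothing.
It fails at once if the selector is run past the orange mark (more than 0.3 rad beyond it, over the next crest) (value of joint selector above 2.91799 rad).
It fails at once if the green button is pressed (over 4.5 mm) before the selector has reached the orange mark (value of joint green_button above 0.0045 m and value of joint selector below 2.31799 rad).
It fails at once if the red button is pressed (over 3 mm) (value of joint red_button above 0.003 m).
It fails at once if the pointer is pinched: over 2 N from the fingers on both of its sides at once (contact force between the fingers and selector_c12 above 2 N and contact force between the fingers and selector_c13 above 2 N).
It fails at once if the spool or the bobbin is moved or lifted more than 12 mm, or another loose thing more than 20 mm (distance of any of thread_spool_mid, bobbin_mid from where it was at the start of the episode above 0.012 m or distance of any of glue_jar, thread_cone, mallet, awl, strap_die, edge_slicker from where it was at the start of the episode above 0.02 m).
It also fails if it takes over 61 s, if anything falls off the work surface, if the arm or the gripper's body presses on something with over 40 N, if the wrist force passes 120 N, or if a joint passes its speed limit or range.

## Working session

There is one attempt and no reset: what is moved stays moved. The work goes in short steps, Python scripts to look and compute and a tool call to move; the robot and the scene stay as the last step left them, time stands still between calls to the robot, and variables do not carry over. Pictures are saved under pics/ and viewed, about 8 in all and at most 12, crops included, and the job is handed in when it is done.

Besides the shell and the picture viewer there is one more tool, called after "Call:" as a command line: name --argument value ..., lists and objects as JSON in quotes. arm_command: Moves the arm, as the interface text tells. Its arguments: {"type":"object","properties":{"series":{"type":"array","items":{"type":"object","properties":{"dp":{"type":"array","items":{"type":"number"}},"angular":{"type":"array","items":{"type":"number"}},"gripper":{"type":"number"}}}},"grip_force":{"type":"number"}},"required":["series"]}

```bash
mkdir -p pics
cat > h.py <<'E'
import numpy as np, cv2
from rig import get_state, get_image, sign_off, grip_depth
from scipy.spatial.transform import Rotation as R
def rot(q): return R.from_quat([q[1],q[2],q[3],q[0]])
def cam_pose(im, st=None):
    """4x4 camera->world"""
    if 'view' in im: return np.linalg.inv(im['view'])
    T=np.eye(4); T[:3,:3]=rot(st['ee_rot']).as_matrix(); T[:3,3]=st['position']
    return T@im['mount']
def on_plane(im, uv, z, st=None):
    uv=np.asarray(uv,float).reshape(-1,1,2); T=cam_pose(im,st)
    n=cv2.undistortPoints(uv,im['mtx'],np.array([0,0,0,0,0.])).reshape(-1,2)
    p=n.copy()
    for _ in range(20): p=n/(1+im['k1']*(p**2).sum(1,keepdims=True))
    d=np.c_[p[:,0],-p[:,1],-np.ones(len(p))]@T[:3,:3].T
    o=T[:3,3]; return o+d*((z-o[2])/d[:,2])[:,None]
def project(im,P,st=None):
    c=(np.linalg.inv(cam_pose(im,st))@np.r_[P,1])[:3]; s=np.array([c[0],-c[1]])/-c[2]
    s=s*(1+im['k1']*(s@s)); return im['mtx'][:2,:2]@s+im['mtx'][:2,2]
E
python3 - <<'E'
from h import *
st=get_state(); print(st, grip_depth)
for n in ('top','scene'):
    im=get_image(n); cv2.imwrite(f'pics/{n}0.png',im['image']); print(n,im['mtx'],im['k1'],cam_pose(im).round(3))
E
```

```text
{'clock': 0.0, 'qpos': array([-1.45298173e+00,  2.76612756e-01,  1.50612043e+00,  2.86445161e-05,
        1.36071874e+00, -1.20973110e-01]), 'qd': array([-0.00020262, -0.00044182, -0.00059173,  0.00087173, -0.00092379,
       -0.00100635]), 'effort': array([ 1.26322135e-03, -4.16766822e+01, -2.45801550e+01, -5.67819984e-05,
        1.11812650e-02,  4.44069315e-06]), 'position': array([ 0.1359593 , -0.55815345,  0.23043466]), 'ee_rot': array([ 0.55553709,  0.43735933,  0.55645122, -0.43641425]), 'contact_force': array([-0.40686299, -0.21905591,  0.22095301]), 'moment': array([ 0.01803142, -0.03686302, -0.0495681 ]), 'width': 0.08536492677509169} 0.0187
top [[445.02790509   0.         324.50116514]
 [  0.         445.02790509 237.42524241]
 [  0.           0.           1.        ]] 0.009672916009401965 [[ 0.023  0.998 -0.064  0.442]
 [-1.     0.023 -0.008 -0.058]
 [-0.007  0.065  0.998  1.098]
 [ 0.     0.     0.     1.   ]]
scene [[445.75657141   0.         323.86537017]
 [  0.         445.75657141 238.8892757 ]
 [  0.           0.           1.        ]] -0.03729162968310133 [[ 0.055 -0.572  0.819  1.409]
 [ 0.998  0.028 -0.047 -0.074]
 [ 0.003  0.82   0.572  0.724]
 [ 0.     0.     0.     1.   ]]
```

View pics/top0.png

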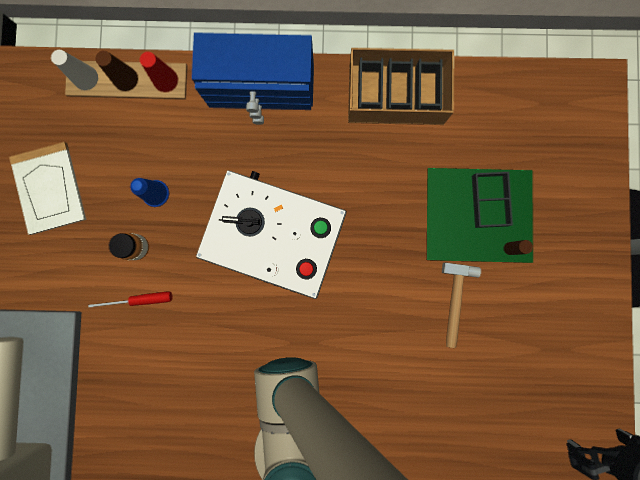

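View pics/scene0.png

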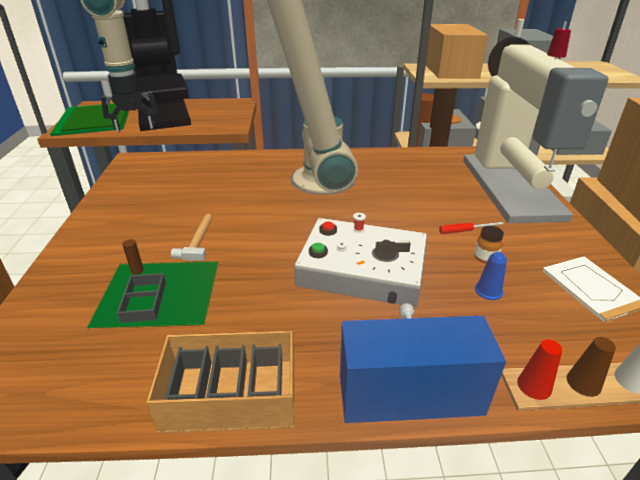

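The top view shows the dial hub at about (250,222) with the pointer pointing left (220,219). The orange mark is at (278,209), green button (320,228), red (306,269), bobbin (295,235) and spool (272,269). Next I'll measure these on their planes.

Run:
```python
from h import *
im=get_image('top'); a=im['image']; hsv=cv2.cvtColor(a,cv2.COLOR_BGR2HSV)
def blob(lo,hi,box):
    x0,y0,x1,y1=box; m=cv2.inRange(hsv,lo,hi); k=np.zeros_like(m); k[y0:y1,x0:x1]=m[y0:y1,x0:x1]
    n,l,s,c=cv2.connectedComponentsWithStats(k); i=1+np.argmax(s[1:,4]); return c[i],s[i,4]
g,_=blob((50,120,60),(80,255,255),(305,210,340,245)); r,_=blob((0,150,80),(8,255,255),(290,255,325,285))
o,_=blob((8,120,120),(22,255,255),(268,200,290,218)); h,n=blob((0,0,0),(180,255,75),(236,206,266,238))
G=on_plane(im,g,.092)[0];Rr=on_plane(im,r,.092)[0];O=on_plane(im,o,.0705)[0];H=on_plane(im,h,.08)[0]
print('px',g,r,o,h,n); print(G,Rr,O,H,'GR',np.linalg.norm(G-Rr))
# box corners on panel plane
C=on_plane(im,[(229,173),(344,211),(316,297),(198,257)],.07); print(C.round(4))
w=cv2.inRange(hsv,(0,0,120),(180,60,255)); k=np.zeros_like(w);k[165:302,192:350]=w[165:302,192:350]
k=cv2.morphologyEx(k,cv2.MORPH_OPEN,np.ones((3,3)))
cs=max(cv2.findContours(k,0,2)[0],key=cv2.contourArea); q=cv2.boxPoints(cv2.minAreaRect(cs)); Q=on_plane(im,q,.07);print('rect',Q.round(4),Q.mean(0))
for X in(Q,C): print([np.linalg.norm(X[i]-X[(i+1)%4]).round(4) for i in range(4)])
yaw=np.arctan2(*(G-Rr)[[1,0]]); print('yaw',yaw, [np.arctan2(*(C[i]-C[j])[[1,0]]) for i,j in((0,3),(1,2))])
Rz=R.from_euler('z',yaw).as_matrix()
print('D from green',G-Rz@[.04,-.16,.022],'from red',Rr-Rz@[-.06,-.16,.022],'from rect',Q.mean(0)+Rz@[.01,.055,0],'orange',O-Rz@[.0516,-.0516,0])
for nme,p,z in(('spool',(272,269),.112),('bobbin',(295,235),.084),('tip',(220,219),.105)):
    P=on_plane(im,p,z)[0];print(nme,P, 'box rel D',Rz.T@(P-(G-Rz@[.04,-.16,.022])))
cv2.imwrite('pics/top_z.png',cv2.resize(a[165:305,190:350],None,fx=5,fy=4.2,interpolation=cv2.INTER_CUBIC)[:600])
```

```text
px [320.21088435 226.92517007] [305.70666667 268.5       ] [278.12903226 207.77419355] [249.65605096 221.56050955] 628
[ 0.53039138 -0.03917038  0.092     ] [ 0.43557572 -0.00872918  0.092     ] [0.57471395 0.06009619 0.0705    ] [0.54011386 0.12352106 0.08      ] GR 0.09958250517855845
[[ 0.6539  0.1775  0.07  ]
 [ 0.5707 -0.0931  0.07  ]
 [ 0.3708 -0.033   0.07  ]
 [ 0.4562  0.2418  0.07  ]]
rect [[ 0.4567  0.2473  0.07  ]
 [ 0.6625  0.1856  0.07  ]
 [ 0.5721 -0.0961  0.07  ]
 [ 0.3689 -0.0313  0.07  ]] [0.51501611 0.07638902 0.07      ]
[np.float64(0.2148), np.float64(0.2958), np.float64(0.2133), np.float64(0.2922)]
[np.float64(0.2831), np.float64(0.2088), np.float64(0.2878), np.float64(0.208)]
yaw -0.31066115216924906 [np.float64(-0.3145444538495818), np.float64(-0.2921817819697791)]
D from green [0.54121623 0.12539822 0.07      ] from red [0.54161374 0.12527059 0.07      ] from rect [0.54135028 0.12569938 0.07      ] orange [0.54135747 0.12499969 0.0705    ]
spool [0.43285819 0.06479034 0.112     ] box rel D [-0.08464401 -0.09083045  0.042     ]
bobbin [0.51127192 0.01811526 0.084     ] box rel D [ 0.00428422 -0.11130112  0.014     ]
tip [0.54194269 0.18582522 0.105     ] box rel D [-0.01778013  0.05775654  0.035     ]
```

View pics/top_z.png

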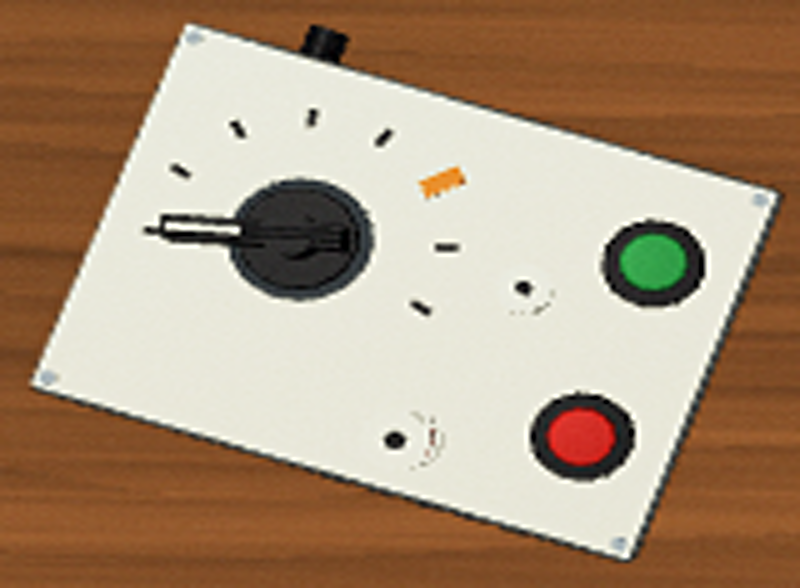

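Call:
arm_command --series '[{"dp": [0,0.28,-0.32],"angular": [0,0,0],"gripper": 0},{"dp": [0,0.28,-0.32],"angular": [0,0,0],"gripper": 0},{"dp": [0,0.28,-0.32],"angular": [0,0,0],"gripper": 0},{"dp": [0,0.28,-0.32],"angular": [0,0,0],"gripper": 0},{"dp": [0,0.28,-0.32],"angular": [0,0,0],"gripper": 0},{"dp": [0,0.28,-0.32],"angular": [0,0,0],"gripper": 0},{"dp": [0,0.28,-0.32],"angular": [0,0,0],"gripper": 0},{"dp": [0,0.28,-0.32],"angular": [0,0,0],"gripper": 0}]' --grip_force 40

```text
clock: 1.15
position: [0.3286, -0.1886, 0.2288]
ee_rot: [0.554, 0.44, 0.554, -0.438]
contact_force: [0.4, 0.5, -0.9]
width: -0.0002
```

Call:
arm_command --series '[{"dp": [0,0.28,-0.32],"angular": [0,0,0],"gripper": 0},{"dp": [0,0.28,-0.32],"angular": [0,0,0],"gripper": 0},{"dp": [0,0.28,-0.32],"angular": [0,0,0],"gripper": 0},{"dp": [0,0.28,-0.32],"angular": [0,0,0],"gripper": 0},{"dp": [0,0.28,-0.32],"angular": [0,0,0],"gripper": 0},{"dp": [0,0.28,-0.32],"angular": [0,0,0],"gripper": 0},{"dp": [0,0.28,-0.32],"angular": [0,0,0],"gripper": 0},{"dp": [0,0,0],"angular": [0,0,0],"gripper": 0}]'

```text
clock: 2.15
position: [0.5007, 0.1413, 0.2292]
ee_rot: [0.556, 0.439, 0.555, -0.437]
contact_force: [-0.3, -0.7, 0.2]
width: 0.0001
```

Call:
arm_command --series '[{"dp": [0,0,0],"angular": [-0.11,0,0],"gripper": 0},{"dp": [0,0,0],"angular": [-0.11,0,0],"gripper": 0},{"dp": [0,0,0],"angular": [-0.11,0,0],"gripper": 0},{"dp": [0,0,0],"angular": [-0.11,0,0],"gripper": 0},{"dp": [0,0,0],"angular": [-0.11,0,0],"gripper": 0},{"dp": [0,0,0],"angular": [-0.11,0,0],"gripper": 0},{"dp": [0,0,0],"angular": [-0.11,0,0],"gripper": 0},{"dp": [0,0,0],"angular": [-0.11,0,0],"gripper": 0}]'

```text
clock: 3.15
position: [0.4946, 0.1343, 0.2267]
ee_rot: [0.704, -0.033, 0.709, 0.03]
contact_force: [-0.0, 0.3, 0.3]
width: -0.0001
```

Call:
arm_command --series '[{"dp": [0,0,0],"angular": [-0.11,0,0],"gripper": 0},{"dp": [0,0,0],"angular": [-0.11,0,0],"gripper": 0},{"dp": [0,0,0],"angular": [-0.11,0,0],"gripper": 0},{"dp": [0,0,0],"angular": [-0.11,0,0],"gripper": 0},{"dp": [0,0,0],"angular": [-0.11,0,0],"gripper": 0},{"dp": [0,0,0],"angular": [-0.11,0,0],"gripper": 0},{"dp": [0,0,0],"angular": [-0.11,0,0],"gripper": 0},{"dp": [0,0,0],"angular": [0,0,0],"gripper": 0}]'

```text
clock: 4.15
position: [0.4882, 0.1255, 0.2252]
ee_rot: [0.55, -0.436, 0.562, 0.437]
contact_force: [0.4, -0.3, 0.2]
width: -0.0
```

```bash
cat >> h.py <<'E'
D=np.array([.5414,.1254,.07]); YAW=-.311
def report(st, ang=None, back=0.0, r=.044, z=.086, rad=None):
    """tool yaw, contact angle; move to pusher pose for pointer at selector position `ang`(clicks)"""
    M=rot(st['ee_rot']).as_matrix(); p=st['position']
    psi=np.degrees(np.arctan2(M[1,1],M[0,1]))
    print('pos',p.round(4),'psi',psi.round(1),'tilt',np.degrees(np.arccos(-M[2,0])).round(2),'q6',st['qpos'][5].round(2),'F',st['contact_force'].round(1),'t',st['clock'])
    v=M.T@(p-D); print('TCP rel D, tool mm',(v*1e3).round(1))
    if ang is not None:
        th=np.radians(105-30*ang)+YAW; e=np.array([np.cos(th),np.sin(th),0]); t=np.array([e[1],-e[0],0])
        T=D+r*e-(.0175+back)*t; T[2]=z
        x=np.array([0,0,-1.]);Mt=np.c_[x,-t,np.cross(x,-t)]
        rv=R.from_matrix(M.T@Mt).as_rotvec()
        print('target',T.round(4),'dp units',(M.T@(T-p)/.12).round(3),'ang units',(rv/(np.pi/2)).round(3))
E
python3 - <<'E'
from h import *
st=get_state(); report(st,0,.015)
im=get_image('wrist'); cv2.imwrite('pics/w0.png',im['image']); print(project(im,D+[0,0,.034],st))
E
```

```text
pos [0.4882 0.1255 0.2252] psi 166.3 tilt 1.01 q6 -1.21 F [ 0.4 -0.3  0.2] t 4.15
TCP rel D, tool mm [-154.3   53.5  -14.5]
target [0.5111 0.1709 0.086 ] dp units [ 1.153 -0.109  0.428] ang units [-0.121 -0.008 -0.008]
[338.8753523  300.08231353]
```

View pics/w0.png

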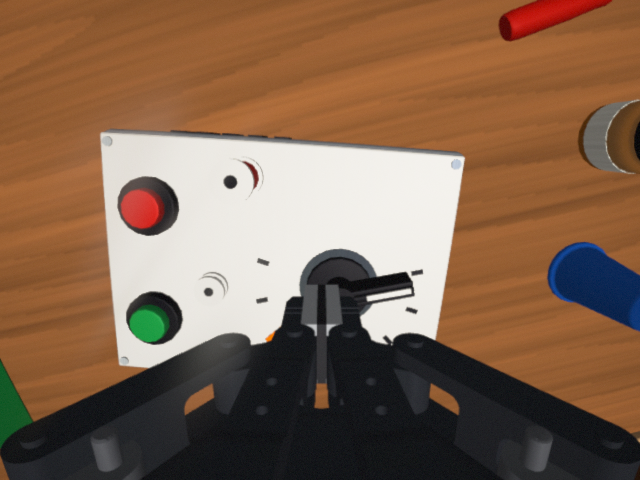

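The wrist view shows the hub at (337,283), pointer tip at (412,282) and closed fingertips at (322,288). This agrees with the measured dial centre. I'll go beside the pointer.

Call:
arm_command --series '[{"dp": [0,-0.06,0.21],"angular": [-0.06,0,0],"gripper": 0},{"dp": [0,-0.09,0.2],"angular": [-0.06,0,0],"gripper": 0},{"dp": [0.15,0,0],"angular": [0,-0.004,-0.004],"gripper": 0},{"dp": [0.2,0,0],"angular": [0,-0.004,-0.004],"gripper": 0},{"dp": [0.2,0,0],"angular": [0,0,0],"gripper": 0},{"dp": [0.2,0,0],"angular": [0,0,0],"gripper": 0},{"dp": [0.1,0,0],"angular": [0,0,0],"gripper": 0},{"dp": [0,0,0],"angular": [0,0,0],"gripper": 0}]'

```text
clock: 5.2
position: [0.5152, 0.1685, 0.1201]
ee_rot: [0.517, -0.482, 0.517, 0.483]
contact_force: [0.4, 0.5, 0.4]
width: -0.0001
```

```bash
python3 -c "
from h import *
report(get_state(),0,.012)"
```

```text
pos [0.5152 0.1685 0.1201] psi 176.1 tilt 0.06 q6 -1.32 F [0.4 0.5 0.4] t 5.2
TCP rel D, tool mm [-50.   29.1  41.2]
target [0.5141 0.1708 0.086 ] dp units [0.284 0.01  0.018] ang units [-0.012  0.001 -0.   ]
```

Call:
arm_command --series '[{"dp": [0.14,0.01,0.018],"angular": [-0.012,0,0],"gripper": 0},{"dp": [0.14,0,0],"angular": [0,0,0],"gripper": 0},{"dp": [0,0,0],"angular": [0,0,0],"gripper": 0},{"dp": [0,-0.04,0],"angular": [0,0,0],"gripper": 0},{"dp": [0,-0.03,0],"angular": [0,0,0],"gripper": 0},{"dp": [0,-0.03,0],"angular": [0,0,0],"gripper": 0},{"dp": [0,-0.033,0.011],"angular": [0.056,0,0],"gripper": 0},{"dp": [0,-0.033,0.011],"angular": [0.056,0,0],"gripper": 0}]'

```text
clock: 6.2
position: [0.5355, 0.1729, 0.0914]
ee_rot: [0.556, -0.438, 0.554, 0.439]
contact_force: [-1.4, -0.7, -0.7]
width: -0.0001
```

```bash
python3 -c "
from h import *
report(get_state(),0.33)"
```

```text
pos [0.5355 0.1729 0.0914] psi 166.6 tilt 0.21 q6 -1.15 F [-1.4 -0.7 -0.7] t 6.2
TCP rel D, tool mm [-21.2  16.7  44.9]
target [0.534  0.1722 0.086 ] dp units [ 0.045  0.011 -0.009] ang units [-0.008  0.002  0.   ]
```

Call:
arm_command --series '[{"dp": [0.01,-0.033,0.011],"angular": [0.056,0,0],"gripper": 0},{"dp": [0.01,-0.033,0.011],"angular": [0.056,0,0],"gripper": 0},{"dp": [0,-0.033,0.011],"angular": [0.056,0,0],"gripper": 0},{"dp": [0,-0.033,0.011],"angular": [0.056,0,0],"gripper": 0},{"dp": [0,-0.033,0.011],"angular": [0.056,0,0],"gripper": 0},{"dp": [0,-0.033,0.011],"angular": [0.056,0,0],"gripper": 0},{"dp": [0,-0.033,0.011],"angular": [0.056,0,0],"gripper": 0},{"dp": [0,-0.033,0.011],"angular": [0.056,0,0],"gripper": 0}]'

```text
clock: 7.2
position: [0.5702, 0.1664, 0.0909]
ee_rot: [0.676, -0.21, 0.673, 0.213]
contact_force: [1.0, -0.4, -0.5]
width: -0.0002
```

Run:
```python
from h import *
st=get_state(); report(st,1.6)
im=get_image('wrist'); cv2.imwrite('pics/w1.png',im['image'])
```

```text
pos [0.5702 0.1664 0.0909] psi 124.9 tilt 0.37 q6 -0.45 F [ 1.  -0.4 -0.5] t 7.2
TCP rel D, tool mm [-20.6  17.2  47.2]
target [0.5645 0.1668 0.086 ] dp units [ 0.041  0.03  -0.038] ang units [-0.048  0.004 -0.001]
```

View pics/w1.png

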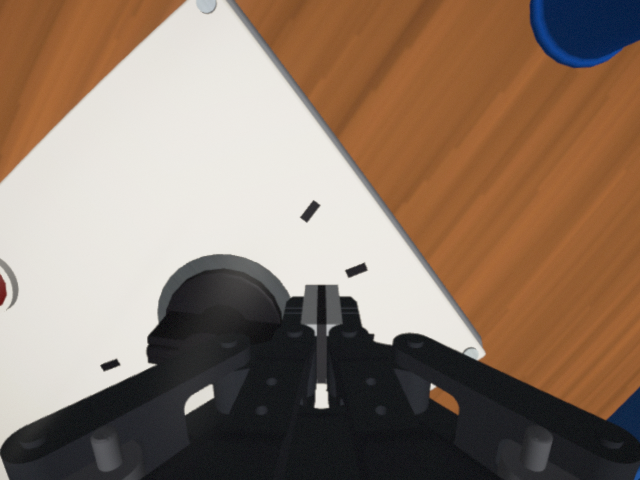

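The fingers sit on the pointer's trailing side and the pointer is moving ahead of them, with the tail at about (170,335). I'll go on, trimming the radius.

Call:
arm_command --series '[{"dp": [0.01,-0.033,0.008],"angular": [0.056,0,0],"gripper": 0},{"dp": [0.01,-0.033,0.008],"angular": [0.056,0,0],"gripper": 0},{"dp": [0,-0.033,0.008],"angular": [0.056,0,0],"gripper": 0},{"dp": [0,-0.033,0.008],"angular": [0.056,0,0],"gripper": 0},{"dp": [0,-0.033,0.008],"angular": [0.056,0,0],"gripper": 0},{"dp": [0,-0.033,0.008],"angular": [0.056,0,0],"gripper": 0},{"dp": [0,-0.033,0.008],"angular": [0.056,0,0],"gripper": 0},{"dp": [0,-0.033,0.008],"angular": [0.056,0,0],"gripper": 0}]'

```text
clock: 8.25
position: [0.5917, 0.1406, 0.0909]
ee_rot: [0.71, 0.043, 0.702, -0.036]
contact_force: [-0.7, 1.9, -0.2]
width: -0.0
```

```bash
python3 -c "
from h import *
st=get_state(); report(st,4.0)
im=get_image('top'); a=im['image']; cv2.imwrite('pics/t1.png',cv2.resize(a[165:305,190:350],None,fx=5,fy=4.2,interpolation=cv2.INTER_CUBIC))"
```

```text
pos [0.5917 0.1406 0.0909] psi 83.6 tilt 0.92 q6 0.22 F [-0.7  1.9 -0.2] t 8.25
TCP rel D, tool mm [-20.1  20.9  48.5]
target [0.5879 0.1163 0.086 ] dp units [ 0.039 -0.206 -0.009] ang units [ 0.294  0.006 -0.009]
```

Call:
arm_command --series '[{"dp": [0.006,-0.034,0.0065],"angular": [0.049,0.001,-0.002],"gripper": 0},{"dp": [0.006,-0.034,0.0065],"angular": [0.049,0.001,-0.002],"gripper": 0},{"dp": [0.006,-0.034,0.0065],"angular": [0.049,0.001,-0.002],"gripper": 0},{"dp": [0.006,-0.034,0.0065],"angular": [0.049,0.001,-0.002],"gripper": 0},{"dp": [0.006,-0.034,0.0065],"angular": [0.049,0.001,-0.002],"gripper": 0},{"dp": [0.006,-0.034,0.0065],"angular": [0.049,0.001,0],"gripper": 0},{"dp": [0,0,0],"angular": [0,0,0],"gripper": 0},{"dp": [0,0,0],"angular": [0,0,0],"gripper": 0}]'

```text
clock: 9.3
position: [0.5943, 0.1183, 0.09]
ee_rot: [0.682, 0.202, 0.675, -0.198]
contact_force: [0.7, -0.4, 0.5]
width: 0.0001
```

```bash
python3 -c "
from h import *
st=get_state(); report(st,4.65)
im=get_image('wrist'); cv2.imwrite('pics/w2.png',im['image'])"
```

```text
pos [0.5943 0.1183 0.09  ] psi 57.2 tilt 0.66 q6 0.65 F [ 0.7 -0.4  0.5] t 9.3
TCP rel D, tool mm [-19.4  22.8  48.5]
target [0.5821 0.1013 0.086 ] dp units [ 0.032 -0.174 -0.009] ang units [ 0.217  0.004 -0.006]
```

View pics/w2.png

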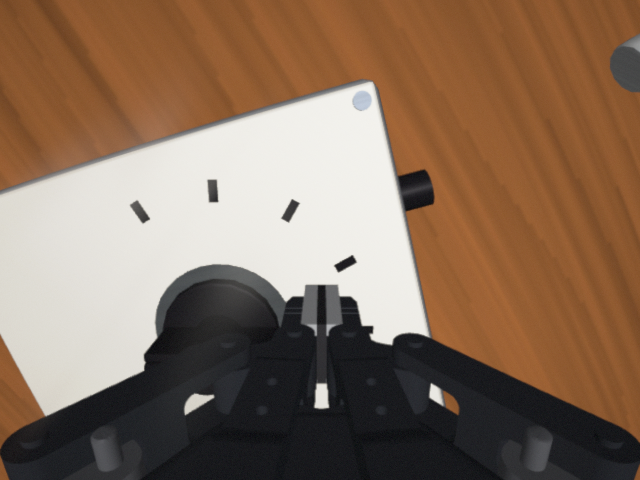

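The pointer's edge runs level from (160,328) to its tip at (372,330). It is parallel to the tool, so it rests in position 4 with the finger just off it. I'll make the final push towards 4.65, short of the mark.

Call:
arm_command --series '[{"dp": [0.006,-0.035,0.004],"angular": [0.043,0.001,-0.001],"gripper": 0},{"dp": [0.006,-0.035,0.004],"angular": [0.043,0.001,-0.001],"gripper": 0},{"dp": [0.006,-0.035,0.004],"angular": [0.043,0.001,-0.001],"gripper": 0},{"dp": [0.006,-0.035,0.004],"angular": [0.043,0.001,-0.001],"gripper": 0},{"dp": [0.006,-0.035,0.004],"angular": [0.043,0,0],"gripper": 0},{"dp": [0,0,0],"angular": [0,0,0],"gripper": 0},{"dp": [0,0,0],"angular": [0,0,0],"gripper": 0},{"dp": [0,0,0],"angular": [0,0,0],"gripper": 0}]'

```text
clock: 10.35
position: [0.5893, 0.1041, 0.0893]
ee_rot: [0.64, 0.316, 0.631, -0.306]
contact_force: [-0.3, 0.2, 0.7]
width: 0.0
```

```bash
python3 -c "
from h import *
st=get_state(); report(st,4.7)
im=get_image('wrist'); cv2.imwrite('pics/w3.png',im['image'])"
```

```text
pos [0.5893 0.1041 0.0893] psi 37.8 tilt 1.09 q6 0.96 F [-0.3  0.2  0.7] t 10.35
TCP rel D, tool mm [-18.6  25.2  46.3]
target [0.5815 0.1002 0.086 ] dp units [ 0.026 -0.072 -0.015] ang units [ 0.018  0.003 -0.012]
```

View pics/w3.png

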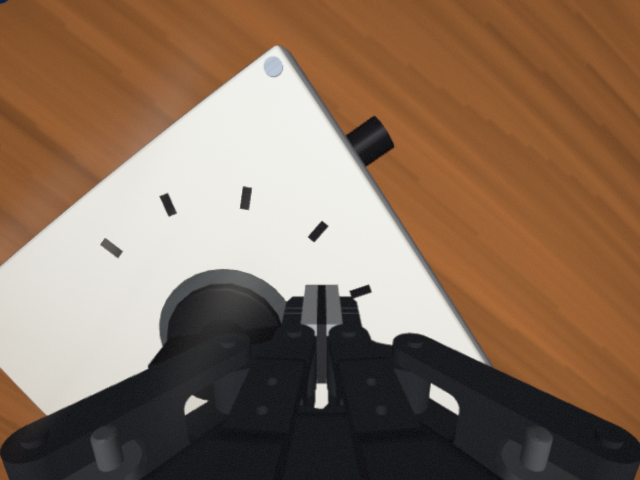

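The pointer's tail has dropped to (150,365), so the pointer seems to lag the tool slightly, at about 4.4, just short of the crest. A little more push is needed.

Call:
arm_command --series '[{"dp": [0.008,-0.024,-0.005],"angular": [0.006,0.001,-0.004],"gripper": 0},{"dp": [0.008,-0.024,-0.005],"angular": [0.006,0.001,-0.004],"gripper": 0},{"dp": [0.008,-0.024,-0.005],"angular": [0.006,0.001,-0.004],"gripper": 0},{"dp": [0,0,0],"angular": [0,0,0],"gripper": 0},{"dp": [0,0,0],"angular": [0,0,0],"gripper": 0},{"dp": [0,0,0],"angular": [0,0,0],"gripper": 0},{"dp": [0,0,0],"angular": [0,0,0],"gripper": 0},{"dp": [0,0,0],"angular": [0,0,0],"gripper": 0}]'

```text
clock: 11.4
position: [0.5807, 0.1001, 0.0859]
ee_rot: [0.63, 0.32, 0.631, -0.321]
contact_force: [1.2, 0.1, 0.2]
width: 0.0001
```

```bash
python3 -c "
from h import *
st=get_state(); report(st,4.7)
im=get_image('wrist'); cv2.imwrite('pics/w4.png',im['image'])"
```

```text
pos [0.5807 0.1001 0.0859] psi 36.1 tilt 0.14 q6 0.99 F [1.2 0.1 0.2] t 11.4
TCP rel D, tool mm [-15.9  16.8  43.6]
target [0.5815 0.1002 0.086 ] dp units [-0.001  0.006  0.003] ang units [-0.001 -0.     0.002]
```

View pics/w4.png

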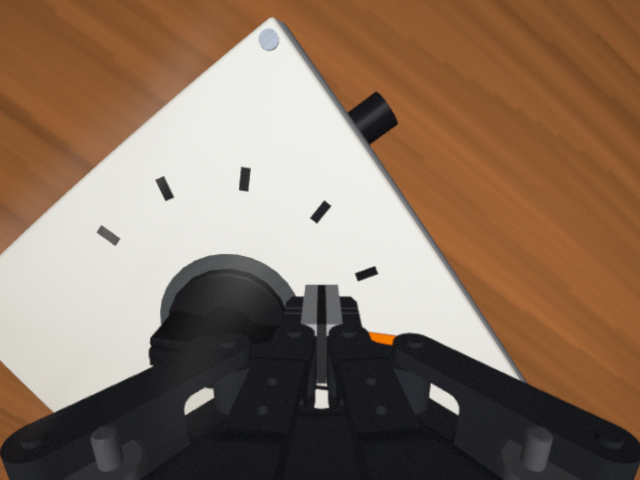

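The tool is now geometrically at 4.7, past the crest, and the orange mark shows at (382,339). I'll back off, lift and check.

Call:
arm_command --series '[{"dp": [0,0.08,0],"angular": [0,0,0],"gripper": 0},{"dp": [0,0.08,0],"angular": [0,0,0],"gripper": 0},{"dp": [-0.3,0,0],"angular": [0,0,0],"gripper": 0},{"dp": [-0.4,0,0],"angular": [0,0,0],"gripper": 0},{"dp": [-0.4,0,0],"angular": [0,0,0],"gripper": 0},{"dp": [0,0.3,0],"angular": [0,0,0],"gripper": 0},{"dp": [0,0.4,0],"angular": [0,0,0],"gripper": 0},{"dp": [0,0,0],"angular": [0,0,0],"gripper": 0}]'

```text
clock: 12.45
position: [0.671, 0.1659, 0.2224]
ee_rot: [0.631, 0.321, 0.63, -0.32]
contact_force: [-0.5, -0.0, -0.3]
width: -0.0001
```

Run:
```python
from h import *
st=get_state(); report(st)
im=get_image('wrist'); im2=get_image('scene')
print('wrist px: orange tip/axis', *[project(im,D+np.array([r*np.cos(-np.pi/4+YAW),r*np.sin(-np.pi/4+YAW),z]),st).round(0) for r,z in((0,.035),(.058,.035),(.073,0))])
print('scene px', *[project(im2,D+np.array([r*np.cos(-np.pi/4+YAW),r*np.sin(-np.pi/4+YAW),z])).round(0) for r,z in((0,.035),(.058,.035),(.073,0))])
c=cv2.resize(im2['image'][205:305,290:450],None,fx=2.5,fy=2.5,interpolation=cv2.INTER_CUBIC)
w=cv2.resize(im['image'],(400,300)); cv2.imwrite('pics/chk.png',np.hstack([w,np.vstack([c,np.zeros((50,400,3),np.uint8)])]))
```

```text
pos [0.671  0.1659 0.2224] psi 36.2 tilt 0.11 q6 1.08 F [-0.5 -0.  -0.3] t 12.45
TCP rel D, tool mm [-152.1  128.8   43.9]
wrist px: orange tip/axis [268. 388.] [337. 397.] [351. 374.]
scene px [386. 241.] [366. 249.] [360. 262.]
```

View pics/chk.png

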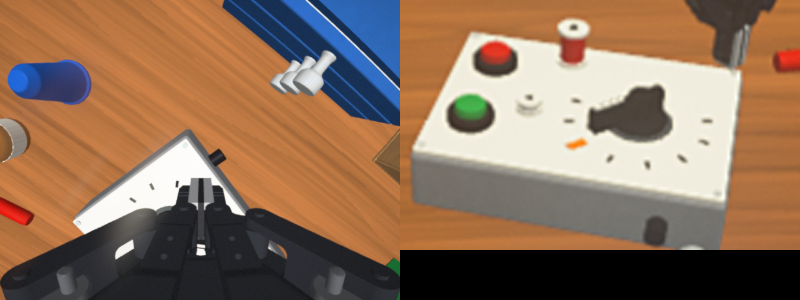

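In the scene view the pointer tip is at about (367,250), against a predicted (366,249) for position 5, so it rests at the orange mark. Next is the green button.

Call:
arm_command --series '[{"dp": [0,-0.33,0.115],"angular": [0,0,0],"gripper": 0},{"dp": [0,-0.33,0.115],"angular": [0,0,0],"gripper": 0},{"dp": [0,-0.33,0.115],"angular": [0,0,0],"gripper": 0},{"dp": [0,-0.33,0.115],"angular": [0,0,0],"gripper": 0},{"dp": [0,-0.33,0.115],"angular": [0,0,0],"gripper": 0},{"dp": [0,-0.33,0.115],"angular": [0,0,0],"gripper": 0},{"dp": [0.3,0,0],"angular": [0,0,0],"gripper": 0},{"dp": [0,0,0],"angular": [0,0,0],"gripper": 0}]'

```text
clock: 13.55
position: [0.5117, -0.0514, 0.1863]
ee_rot: [0.628, 0.319, 0.631, -0.324]
contact_force: [-0.4, -0.4, 0.2]
width: 0.0
```

```bash
cat >> h.py <<'E'
def green(st,z):
    M=rot(st['ee_rot']).as_matrix(); print('to green',(M.T@(np.array([.5304,-.0392,z])-st['position'])/.12).round(3))
E
python3 - <<'E'
from h import *
st=get_state(); report(st); green(st,.1)
im2=get_image('scene'); hsv=cv2.cvtColor(im2['image'],cv2.COLOR_BGR2HSV)
m=cv2.inRange(hsv,(0,0,0),(180,255,70)); m[:, :355]=0;m[:,415:]=0;m[:232]=0;m[275:]=0
n,l,s,c=cv2.connectedComponentsWithStats(m); i=1+np.argmax(s[1:,4]); print(s[i],c[i]); print(np.argwhere(l==i)[np.argwhere(l==i)[:,1].argsort()[:4]])
for k in (4,5,6):
    th=np.radians(105-30*k)+YAW; e=np.array([np.cos(th),np.sin(th),0])
    print(k,project(im2,D+.058*e+[0,0,.035]).round(1),project(im2,D+.058*e+[0,0,.009]).round(1))
E
```

```text
pos [ 0.5117 -0.0514  0.1863] psi 35.9 tilt 0.47 q6 0.71 F [-0.4 -0.4  0.2] t 13.55
TCP rel D, tool mm [-115.3 -128.7  125.6]
to green [0.718 0.191 0.01 ]
[366 255   5   3   6] [368. 256.]
[[255 366]
 [256 367]
 [256 368]
 [257 368]]
4 [376.  253.9] [375.3 262.8]
5 [366.1 248.5] [365.5 257.3]
6 [361.9 241.4] [361.4 250.1]
```

The leftmost pointer pixels, about (366,255), again match position 5 (predicted tip edge (366,249)–(365.5,257)). I'll centre over green and descend.

Call:
arm_command --series '[{"dp": [0,0.1,0.005],"angular": [0,0,0],"gripper": 0},{"dp": [0,0.09,0.005],"angular": [0,0,0],"gripper": 0},{"dp": [0.2,0,0],"angular": [0,0,0],"gripper": 0},{"dp": [0.2,0,0],"angular": [0,0,0],"gripper": 0},{"dp": [0.2,0,0],"angular": [0,0,0],"gripper": 0},{"dp": [0.08,0,0],"angular": [0,0,0],"gripper": 0},{"dp": [0,0,0],"angular": [0,0,0],"gripper": 0},{"dp": [0,0,0],"angular": [0,0,0],"gripper": 0}]'

```text
clock: 14.6
position: [0.5456, -0.0352, 0.1116]
ee_rot: [0.637, 0.319, 0.625, -0.319]
contact_force: [-0.2, 0.4, -0.1]
width: -0.0001
```

```bash
python3 -c "
from h import *
st=get_state(); report(st); green(st,.092); green(st,.086)"
```

```text
pos [ 0.5456 -0.0352  0.1116] psi 36.4 tilt 0.97 q6 0.75 F [-0.2  0.4 -0.1] t 14.6
TCP rel D, tool mm [-40.3 -91.5 132.4]
to green [ 0.162 -0.123 -0.051]
to green [ 0.212 -0.124 -0.051]
```

Call:
arm_command --series '[{"dp": [0,-0.06,-0.025],"angular": [0,0,0],"gripper": 0},{"dp": [0,-0.06,-0.025],"angular": [0,0,0],"gripper": 0},{"dp": [0,0,0],"angular": [0,0,0],"gripper": 0},{"dp": [0.04,0,0],"angular": [0,0,0],"gripper": 0},{"dp": [0.04,0,0],"angular": [0,0,0],"gripper": 0},{"dp": [0.04,0,0],"angular": [0,0,0],"gripper": 0},{"dp": [0,0,0],"angular": [0,0,0],"gripper": 0},{"dp": [0,0,0],"angular": [0,0,0],"gripper": 0}]'

```text
clock: 15.6
position: [0.5305, -0.0396, 0.0977]
ee_rot: [0.638, 0.319, 0.624, -0.319]
contact_force: [0.6, -0.7, 0.4]
width: 0.0002
```

```bash
python3 -c "
from h import *
st=get_state(); report(st); green(st,.092); green(st,.085)"
```

```text
pos [ 0.5305 -0.0396  0.0977] psi 36.3 tilt 1.14 q6 0.74 F [ 0.6 -0.7  0.4] t 15.6
TCP rel D, tool mm [ -26.5 -106.3  126.9]
to green [ 0.048  0.001 -0.004]
to green [ 0.106  0.    -0.005]
```

Centred to within 1 mm, and about 6 mm above the button. I'll press gently in small steps.

Call:
arm_command --series '[{"dp": [0.03,0,0],"angular": [0,0,0],"gripper": 0},{"dp": [0.02,0,0],"angular": [0,0,0],"gripper": 0},{"dp": [0.02,0,0],"angular": [0,0,0],"gripper": 0},{"dp": [0.02,0,0],"angular": [0,0,0],"gripper": 0},{"dp": [0.02,0,0],"angular": [0,0,0],"gripper": 0},{"dp": [0.02,0,0],"angular": [0,0,0],"gripper": 0},{"dp": [0.01,0,0],"angular": [0,0,0],"gripper": 0},{"dp": [0.01,0,0],"angular": [0,0,0],"gripper": 0}]'

```text
clock: 16.6
position: [0.5309, -0.0397, 0.086]
ee_rot: [0.639, 0.319, 0.623, -0.319]
contact_force: [-2.4, -0.2, 8.9]
width: -0.0001
```

8.9 N with the tip at z = 0.086 means the button is bottomed. I'll hold briefly, then lift away.

Call:
arm_command --series '[{"dp": [0.012,0,0],"angular": [0,0,0],"gripper": 0},{"dp": [0.012,0,0],"angular": [0,0,0],"gripper": 0},{"dp": [0.012,0,0],"angular": [0,0,0],"gripper": 0},{"dp": [-0.1,0,0],"angular": [0,0,0],"gripper": 0},{"dp": [-0.3,0,0],"angular": [0,0,0],"gripper": 0},{"dp": [-0.4,0,0],"angular": [0,0,0],"gripper": 0},{"dp": [-0.4,0,0],"angular": [0,0,0],"gripper": 0},{"dp": [0,0,0],"angular": [0,0,0],"gripper": 0}]'

```text
clock: 17.6
position: [0.5282, -0.0384, 0.2345]
ee_rot: [0.64, 0.319, 0.622, -0.318]
contact_force: [0.7, -1.0, 0.2]
width: -0.0001
```

Call:
arm_command --series '[{"dp": [0,-0.2,0.35],"angular": [0,0,0],"gripper": 0},{"dp": [0,-0.2,0.35],"angular": [0,0,0],"gripper": 0},{"dp": [0,-0.2,0.35],"angular": [0,0,0],"gripper": 0},{"dp": [0,-0.2,0.35],"angular": [0,0,0],"gripper": 0},{"dp": [0,0,0],"angular": [0,0,0],"gripper": 0},{"dp": [0,0,0],"angular": [0,0,0],"gripper": 0},{"dp": [0,0,0],"angular": [0,0,0],"gripper": 0},{"dp": [0,0,0],"angular": [0,0,0],"gripper": 0}]'

```text
clock: 18.6
position: [0.5487, -0.2314, 0.2298]
ee_rot: [0.637, 0.319, 0.626, -0.316]
contact_force: [0.3, -0.3, 0.4]
width: 0.0001
```

Run:
```python
from h import *
report(get_state()); a=get_image('top')['image']; b=get_image('scene')['image']
f=lambda i:cv2.resize(i,None,fx=2.5,fy=2.5,interpolation=cv2.INTER_CUBIC)
cv2.imwrite('pics/fin.png',np.hstack([f(a[165:305,190:350]),f(b[190:330,290:450])]))
```

```text
pos [ 0.5487 -0.2314  0.2298] psi 36.6 tilt 0.92 q6 0.41 F [ 0.3 -0.3  0.4] t 18.6
TCP rel D, tool mm [-158.6 -205.3  292.5]
```

View pics/fin.png

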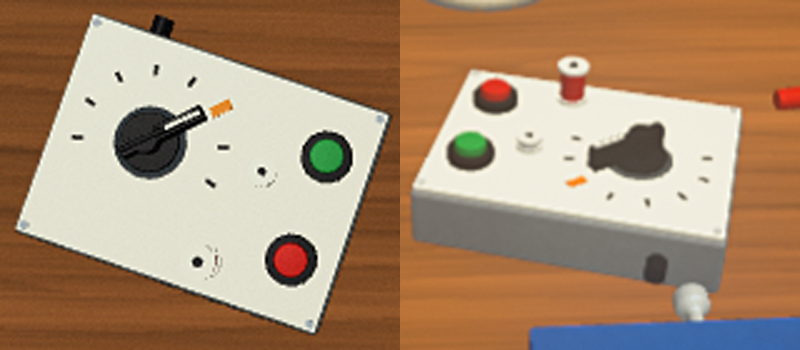

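The pointer's tip at (205,112) aims at the orange mark at (221,106). Both buttons look up, and the spool and bobbin are where they were.

```bash
python3 -c "
from rig import sign_off; print(sign_off())"
```

```text
the job is handed in; nothing more can be done
None
```

I pushed the selector clockwise from position 0 to position 5 with the closed fingertip on the pointer's trailing side. It now rests at the orange mark. I then pressed the green button fully down and let it come back up. The job was handed in at about 18.7 s; the hand-in gives no verdict.

- **Selector:** in the scene view after the push, the pointer tip matched the position predicted for position 5 to within a few pixels. The final top view shows it aimed at the orange mark.
- **Green button:** the press met 8.9 N with the fingertip at z = 0.086 m, its fully-down height.
- **Other things:** in the final pictures both buttons look up and the spool and bobbin look unmoved. I judged these by eye and did not measure button height. I also did not look again at the things on the table, but the arm never worked near them.
- **Arm at hand-in:** it was clear of everything, with no contact force beyond the sensor's noise.
- **Shortfall on the way:** the first final push stopped just short of the crest, at about 4.4 clicks, because the arm lagged its commands. A second short push took it over. No check failed.

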